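Snap the poster frame shut

ROBOT

A 7-joint arm with a two-finger parallel gripper is mounted at the origin on the work surface. World frame = base frame: x ahead of the robot, y to its left, z up, the work surface at z = 0. Lengths are in m, angles in rad, forces in N, time in s.
With the tool pointing down it reaches from about 0.425 to 0.925 m from the base axis. Payload 6.8 kg.
Tool frame: the origin (TCP) lies at the very end of the fingers, on their centre line; the grasp point (between the pads) lies 19 mm behind it; z points along the fingers, y is the line along which they close (so a half turn about z gives the same grasp; the last joint's range is limited). The gripper opens to 85 mm and grips with 20 to 120 N. Pads are 22 mm wide; open, the fingers measure 114 mm over their backs; the gripper's body (76 mm by 85 mm) begins 54 mm behind the grasp point. The pads swing forward as they close: fully open they stand 13 mm farther back than shut.
Start: joints at [1.169, 0.477, 0.022, 1.555, -0.011, 1.109, -0.083], TCP at [0.195, -0.646, 0.231] pointing down, gripper open.
Joint ranges: [-2.96, 2.96], [-0.34, 2.1], [-1.41, 1.46], [0.24, 2.44], [-1.37, 4.51], [0.17, 1.92], [-2.96, 2.96]. Speed limits (rad/s): [2.39, 2.39, 3.14, 3.14, 3.14, 3.14, 3.14].

INTERFACE

Orientations are given as a unit quaternion [w, x, y, z].
In Python, from plant import sense, optics, sign_off, recognise, cut_out gives the robot as it stands.
- The arm moves only by the shell command python3 -m jog 'ROWS' [OPENING] [FORCE]. ROWS is JSON, a list of rows, each a list of 2 entries, a list of its own where there are three numbers: the shift along the tool's x, y, z in m, then the turn, a rotation vector about the tool's x, y, z in rad. A call has exactly 10 rows; each row is the pose to reach, as a shift and turn from the pose commanded when the call began, along the tool's axes at that moment; what a row does not reach only later rows make up. A row lasts 1/12 s, in which the tool goes at most 41.7 mm and 7.16 degrees, less where a joint would pass 70% of its speed; a pose out of reach is approached as far as the arm can. A call with a gripper value outside its range is refused whole. OPENING is the opening, from -1 (shut) to 1 (fully open), so that 0 is half open, set as the call begins (- or left out, the last holds). The fingers move at their own pace and stop on an object; FORCE is the grip in N (left out, the last holds). Time passes only in rows, so rows that repeat a pose let the fingers close, or fill a call up. It gives the time, the measured TCP pose, the force, the opening and the grip force at its end, in the units of the state.
- sense(): the state, without advancing time (a new reading comes with each control period).
- optics.camera(name): name is "scene" or "top" or "wrist"; returns the picture (400x640x3 uint8, blue, green, red); there is no depth.
- optics.get_calibration(name): a dict with "camera_matrix" (3x3 intrinsics, pixels), "extrinsics" (4x4, takes a point from camera to world coordinates). Camera axes: x right, y down, z forward; pixel columns grow to the right and rows downward; lengths in m; the calibration is good to about 2 mm. A picture is of the moment at which its call begins: read the wrist's pose just before it. get_calibration takes no time and is no camera call; for the wrist camera it gives the pose at the moment of the call.
- sign_off(): hands the job in; it is judged then, once.
Trained networks look in the newest picture that a camera, given by its name, has taken for a name from the list of things; names that differ only in an ending like _2 or _b are one class to them, and where a whole thing is asked for, a point or a joint stands for the part that bears it (a point fixed in the world has none). Each returns a list of dicts, best first, with "conf" (0 to 1); they miss things now and then, are a little off and sometimes report something else, mostly with a low value. They report only what shows in the picture. A call takes as long as a camera call.
- recognise(camera, thing): "pixel" ([column, row] in pixels, amid what is visible of it).
- cut_out(camera, thing): "region" (400x640 bool, what is visible of it) and "pixel" ([column, row] in pixels, amid what is visible of it).
The state is a dict: "t": time; "q": joint angles; "qd": joint speeds; "joint_torque": joint torques, N m; "tool_pos": TCP position; "tcp_rot": TCP orientation; "force": force on the tool from outside, world axes, zero at the start; "wrist_torque": the same for the moment, N m; "finger_gap": opening from 0.0 (shut) to 1.0 (fully open); "grip_force": force on a finger pad.
Only numpy, scipy, OpenCV 4.12 (cv2) and the standard library are available. Lean on these libraries where they do the work, as an engineer would, in place of code of your own. Each camera call takes 0.05 s, during which the arm holds its last target. There are 200 camera calls.

TASK

The print is in place in the snap frame on the counter: close the frame by pressing down each of its four raised edge rails until it clicks shut and lies flat all round. Leave the frame lying where it is, without picking it up or shoving it along, and do not disturb the other things on the counter.

Things in the scene. Friction and masses are not known exactly. Their poses are not given: they have to be found in the camera images.
- frame: A5 aluminium snap frame lying loose, face up, 0.75 kg, a print lying in it. 184 mm along its x by 246 along its y; base border 11 mm high. Four front rails with mitred ends, one along each side, hinged on the outer edge. Origin: centre of the underside, on the counter; z up, x roughly away from the robot (yaw within 0.5 rad). Slides if pushed sideways.
- rail_near (a joint): Angle (rad) of the rail on the long side that faces the robot (-x side of the frame): 0 shut flat, starts 0.62 to 0.92, stop 1.0. A sprung catch resists below 0.56 rad, most near 0.45 (about 14 N down at the free edge); short of the click the rail springs open again, past about 0.2 rad it snaps shut onto a hard stop and stays. Shut, its top is 15 mm above the counter.
- rail_near_edge (a point): Middle of that rail's free inner edge, on its upper face; moves with the rail. The rail is 30 mm wide, 4 mm thick, hinged on the frame's outer edge 11 mm above the counter; hinge to edge points to the frame's +x when shut and swings up as it opens. Open, the edge is 31 to 38 mm high.
- rail_far (a joint): Angle (rad) of the rail on the long side away from the robot (+x side): 0 shut flat, starts 0.62 to 0.92, stop 1.0. A sprung catch resists below 0.56 rad, most near 0.45 (about 14 N down at the free edge); short of the click the rail springs open again, past about 0.2 rad it snaps shut onto a hard stop and stays. Shut, its top is 15 mm above the counter.
- rail_far_edge (a point): Middle of that rail's free inner edge, on its upper face; moves with the rail. The rail is 30 mm wide, 4 mm thick, hinged on the frame's outer edge 11 mm above the counter; hinge to edge points to the frame's -x when shut and swings up as it opens. Open, the edge is 31 to 38 mm high.
- rail_left (a joint): Angle (rad) of the rail on the short side at the robot's left (+y side): 0 shut flat, starts 0.62 to 0.92, stop 1.0. A sprung catch resists below 0.56 rad, most near 0.45 (about 14 N down at the free edge); short of the click the rail springs open again, past about 0.2 rad it snaps shut onto a hard stop and stays. Shut, its top is 15 mm above the counter.
- rail_left_edge (a point): Middle of that rail's free inner edge, on its upper face; moves with the rail. The rail is 30 mm wide, 4 mm thick, hinged on the frame's outer edge 11 mm above the counter; hinge to edge points to the frame's -y when shut and swings up as it opens. Open, the edge is 31 to 38 mm high.
- rail_right (a joint): Angle (rad) of the rail on the short side at the robot's right (-y side): 0 shut flat, starts 0.62 to 0.92, stop 1.0. A sprung catch resists below 0.56 rad, most near 0.45 (about 14 N down at the free edge); short of the click the rail springs open again, past about 0.2 rad it snaps shut onto a hard stop and stays. Shut, its top is 15 mm above the counter.
- rail_right_edge (a point): Middle of that rail's free inner edge, on its upper face; moves with the rail. The rail is 30 mm wide, 4 mm thick, hinged on the frame's outer edge 11 mm above the counter; hinge to edge points to the frame's +y when shut and swings up as it opens. Open, the edge is 31 to 38 mm high.
- tin_a: Small white tin, 48 x 70 x 18 mm, flat on the counter just beyond the frame's left side; loose bystander. Origin: centre of its underside.
- tin_b: Second small white tin, 48 x 70 x 18 mm, just beyond the frame's right side; loose bystander. Origin: centre of its underside.
- eraser: White eraser in a grey-blue sleeve, 22 x 48 x 13 mm, just beyond the frame's far side; loose bystander. Origin: centre of its underside.
- card_pack: Boxed pack of cards, 62 x 90 x 19 mm, near the frame's near left corner; loose bystander. Origin: centre of its underside.
- notebook: Maroon notebook, 105 x 148 x 18 mm, lying between robot and card terminal at the right; loose bystander. Origin: centre of its underside.
- tube: Upright blue cardboard tube with brass ends, 44 mm across, 150 mm tall, at the right of the counter; loose bystander, easily knocked over. Origin: centre of its underside.
- pen_pot: White ceramic pot with pencils, 76 mm across, 98 mm tall (170 mm with the pencils), at the left of the counter; loose bystander. Origin: centre of its underside.
- stapler: Black stapler, 36 x 135 x 57 mm, at the right of the counter; loose bystander. Origin: centre of its underside.

How it is judged:
At the end, for the whole second after the job is handed in: All four rails are shut (each within 0.06 rad of flat), the frame lies flat and still on the counter within 40 mm of where it was, and every other loose thing stands upright within 25 mm of where it was (value of joint each of rail_near, rail_far, rail_left, rail_right below 0.06 rad and height (world z) of frame below 0.006 m and angle between frame's own z axis and vertical below 0.05 rad and distance of frame from where it was at the start of the episode below 0.04 m and linear speed of frame below 0.02 m/s and distance of each of tin_a, tin_b, eraser, card_pack, notebook, tube, pen_pot, stapler from where it was at the start of the episode below 0.025 m and angle between each of tin_a, tin_b, eraser, card_pack, notebook, tube, pen_pot, stapler's own z axis and vertical below 0.2 rad); the robot touches nothing.
It fails at once if the frame is lifted off the counter (height (world z) of frame above 0.012 m or angle between frame's own z axis and vertical above 0.15 rad).
It fails at once if another thing on the counter is picked up, knocked over or pushed away (distance of any of tin_a, tin_b, eraser, card_pack, notebook, tube, pen_pot, stapler from where it was at the start of the episode above 0.03 m or angle between any of tin_a, tin_b, eraser, card_pack, notebook, tube, pen_pot, stapler's own z axis and vertical above 0.4 rad).
It also fails if it takes over 58 s, if anything falls off the work surface, if the arm or the gripper's body presses on something with over 40 N, if the wrist force passes 120 N, or if a joint passes its speed limit or range.

## Working session

There is one attempt and no reset: what is moved stays moved. The work goes in short steps, Python scripts to look and compute and a shell command to move; the robot and the scene stay as the last step left them, time stands still between calls to the robot, and variables do not carry over. Pictures are saved under pics/ and viewed, at most 10 in all, crops included, and the job is handed in when it is done.

```bash
mkdir -p pics
python3 - <<'E'
from plant import sense, optics
import cv2
for c in("top","scene"):
    cv2.imwrite(f"pics/{c}0.png",optics.camera(c))
    k=optics.get_calibration(c);print(k["camera_matrix"].round(1).tolist(),k["extrinsics"].round(3).tolist())
s=sense();print(s["t"],s["tool_pos"],s["tcp_rot"],s["force"])
E
```

```text
[[493.3, 0.0, 309.6], [0.0, 493.3, 190.4], [0.0, 0.0, 1.0]] [[-0.012, -0.991, 0.13, 0.311], [-1.0, 0.012, 0.001, -0.032], [-0.002, -0.13, -0.991, 1.531], [0.0, 0.0, 0.0, 1.0]]
[[375.6, 0.0, 323.4], [0.0, 375.6, 197.0], [0.0, 0.0, 1.0]] [[-0.083, 0.565, -0.821, 1.274], [0.996, 0.031, -0.08, 0.05], [-0.019, -0.825, -0.565, 0.577], [0.0, 0.0, 0.0, 1.0]]
0.1 [ 0.19531375 -0.64558645  0.23040654] [-7.99571218e-04  9.89228625e-01  1.46376410e-01 -1.84732647e-04] [ 0.83834858 -0.1401926  -0.6880487 ]
```

View pics/top0.png

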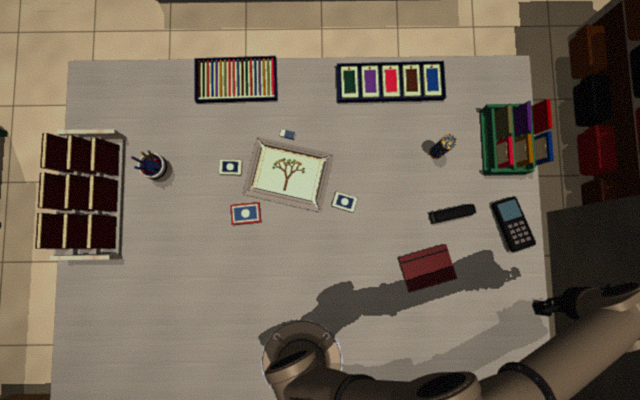

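View pics/scene0.png

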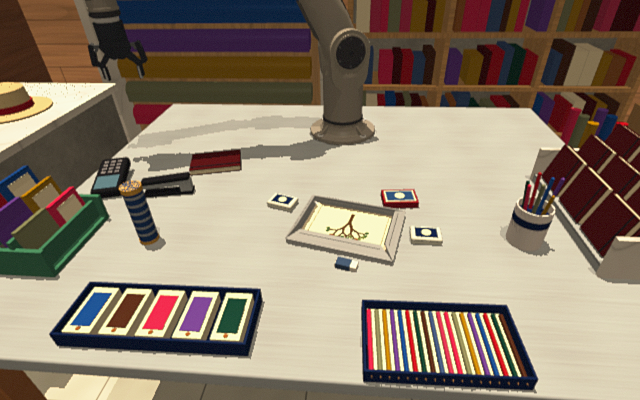

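The top view shows the frame centred near (288,174), tilted slightly. The tins are at (230,167) and (344,202), the eraser at (288,134) and the card pack at (246,213). The scene view shows the frame at about (346,228) with its rails raised.

```bash
cat > h.py <<'E'
import numpy as np, cv2
from plant import *
def ray(cam,p,z,k=None):
    k=k or optics.get_calibration(cam); K=k["camera_matrix"];E=k["extrinsics"]
    d=E[:3,:3]@np.linalg.inv(K)@np.array([p[0],p[1],1.]); o=E[:3,3]
    return o+d*(z-o[2])/d[2]
def rect(cam,r,z):
    k=optics.get_calibration(cam)
    c=max(cv2.findContours(r.astype(np.uint8),0,1)[0],key=cv2.contourArea)[:,0]
    w=np.array([ray(cam,p,z,k)[:2] for p in c])*1000
    return cv2.minAreaRect(w.astype(np.float32))
E
python3 - <<'E'
from h import *
for c in("top","scene"):
    optics.camera(c)
    for n,z in(("frame",.011),("rail_near",.02),("tin_a",.018),("eraser",.013),("card_pack",.019)):
        for o in cut_out(c,n)[:2]: print(c,n,round(o["conf"],2),np.round(o["pixel"]),rect(c,o["region"],z))
E
```

```text
top frame 0.84 [288. 172.] ((564.0631713867188, 37.53961181640625), (248.51341247558594, 184.4384002685547), 75.83280181884766)
top rail_near 0.9 [283. 199.] ((486.4320068359375, 56.94272232055664), (231.45355224609375, 29.1939697265625), 76.52655029296875)
top tin_a 0.87 [344. 204.] ((473.6335144042969, -137.38978576660156), (72.76466369628906, 53.0096549987793), 72.53207397460938)
top tin_a 0.73 [426. 270.] ((268.5952453613281, -384.26654052734375), (112.14588165283203, 159.4475555419922), 14.643210411071777)
top eraser 0.74 [281. 199.] ((486.4096984863281, 54.38352966308594), (238.54244995117188, 31.44719696044922), 76.1124496459961)
top eraser 0.68 [287. 132.] ((690.0604248046875, 37.301055908203125), (48.123085021972656, 24.39168357849121), 70.52208709716797)
top card_pack 0.91 [245. 212.] ((440.5658874511719, 166.96578979492188), (64.46559143066406, 89.18705749511719), 0.5287840366363525)
scene frame 0.61 [346. 228.] ((566.109130859375, 35.512481689453125), (253.8173065185547, 203.43783569335938), 76.23631286621094)
scene rail_near 0.64 [360. 203.] ((491.64630126953125, 67.2454
[... 165 characters left out ...]
8, 52.27661895751953), 75.99175262451172)
scene tin_a 0.93 [283. 201.] ((487.4549865722656, -134.0284423828125), (76.49827575683594, 65.37169647216797), 74.20396423339844)
scene tin_a 0.71 [429. 235.] ((598.2015380859375, 216.42918395996094), (70.43711853027344, 68.83081817626953), 84.68161010742188)
scene eraser 0.66 [347. 265.] ((699.2352294921875, 38.217655181884766), (49.964481353759766, 35.85712814331055), 73.9715805053711)
scene card_pack 0.55 [400. 202.] ((458.2770690917969, 168.67214965820312), (86.72283172607422, 94.85247039794922), 3.070880651473999)
scene card_pack 0.43 [283. 202.] ((486.718994140625, -132.49815368652344), (73.25262451171875, 69.04365539550781), 75.86168670654297)
```

```bash
cat >> h.py <<'E'
from scipy.spatial.transform import Rotation as Ro
C=np.array([.5645,.0370]); yaw=-.247
def F(x,y,z): return np.r_[C+np.array([[np.cos(yaw),-np.sin(yaw)],[np.sin(yaw),np.cos(yaw)]])@[x,y],z]
def R(): 
    w,x,y,z=sense()["tcp_rot"]; return Ro.from_quat([x,y,z,w]).as_matrix()
def to(*pts):
    s=sense(); M=R(); print("t",s["t"].__round__(2),"pos",s["tool_pos"].round(4),"f",np.round(s["force"],1))
    print(" x-axis yaw",np.arctan2(M[1,0],M[0,0]).round(3))
    for p in pts: print(np.round(p,4),"->",(M.T@(np.array(p)-s["tool_pos"])).round(4).tolist())
NEAR,FAR,LEFT,RIGHT=(-.066,0),(.066,0),(0,.097),(0,-.097)
E
python3 -c "
from h import *
to((.42,-.3,.2),F(-.066,0,.09))"
```

```text
t 0.7 pos [ 0.1955 -0.6461  0.2313] f [ 0.6 -0.8 -0.6]
 x-axis yaw 0.294
[ 0.42 -0.3   0.2 ] -> [0.3151, -0.2662, 0.0313]
[0.5005 0.0531 0.09  ] -> [0.4944, -0.581, 0.1413]
```

```bash
python3 -m jog '[[[0.03,-0.026,0.0],[0,0,0.05]],[[0.06,-0.052,0.0],[0,0,0.1]],[[0.09,-0.078,0.0],[0,0,0.16]],[[0.12,-0.104,0.0],[0,0,0.22]],[[0.15,-0.13,0.0],[0,0,0.28]],[[0.18,-0.156,0.01],[0,0,0.34]],[[0.21,-0.182,0.01],[0,0,0.4]],[[0.24,-0.208,0.02],[0,0,0.45]],[[0.27,-0.234,0.02],[0,0,0.5]],[[0.315,-0.266,0.03],[0,0,0.54]]]' -1; python3 -c "
from h import *
to(F(-.066,0,.09))"
```

```text
t: 1.53
tool_pos: [0.4118, -0.3102, 0.2048]
tcp_rot: [0.0, 0.992, -0.124, 0.001]
force: [0.8, -0.8, 0.0]
finger_gap: 0.001
grip_force: 0.0
t 1.53 pos [ 0.4118 -0.3102  0.2048] f [ 0.8 -0.8  0. ]
 x-axis yaw -0.25
[0.5005 0.0531 0.09  ] -> [-0.004, -0.374, 0.1145]
```

```bash
python3 -m jog '[[[0,-0.04,0.0],[0,0,0]],[[-0.002,-0.08,0.0],[0,0,0]],[[-0.004,-0.12,0.01],[0,0,0]],[[-0.005,-0.16,0.03],[0,0,0]],[[-0.006,-0.2,0.05],[0,0,0]],[[-0.007,-0.24,0.07],[0,0,0]],[[-0.008,-0.28,0.09],[0,0,0]],[[-0.009,-0.32,0.1],[0,0,0]],[[-0.009,-0.362,0.11],[0,0,0]],[[-0.009,-0.362,0.11],[0,0,0]]]'
python3 - <<'E'
from h import *
img=optics.camera("wrist");k=optics.get_calibration("wrist")
E=np.linalg.inv(k["extrinsics"])
for p in [F(-.092,.123,.011),F(-.092,-.123,.011),F(.092,.123,.011),F(.092,-.123,.011)]:
    c=k["camera_matrix"]@(E[:3]@np.r_[p,1]); c=c[:2]/c[2]; cv2.circle(img,tuple(int(v) for v in c),4,(0,0,255),1); print(c.round())
cv2.imwrite("pics/w1.png",img)
to(F(-.066,0,.05))
E
```

```text
t: 2.37
tool_pos: [0.4914, 0.0486, 0.093]
tcp_rot: [-0.002, 0.993, -0.119, -0.0]
force: [-0.3, 1.0, 0.6]
finger_gap: -0.002
grip_force: 0.0
[160. 223.]
[464. 226.]
[114. -51.]
[511. -47.]
t 2.42 pos [0.4915 0.0489 0.093 ] f [ 1.4  1.7 -0.3]
 x-axis yaw -0.238
[0.5005 0.0531 0.05  ] -> [0.0078, -0.0061, 0.043]
```

View pics/w1.png

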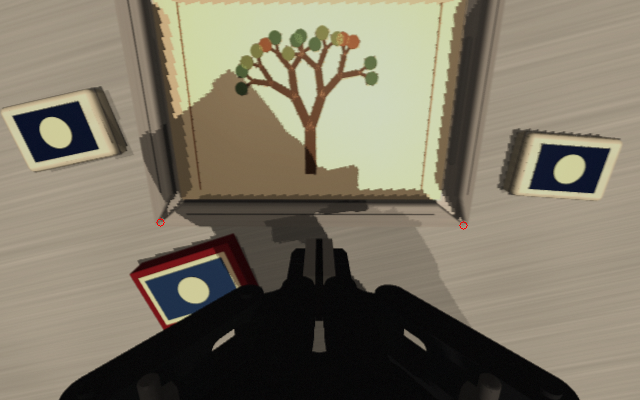

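```bash
python3 -m jog '[[[0.008,-0.006,0.02],[0,0,0]],[[0.008,-0.006,0.04],[0,0,0]],[[0.008,-0.006,0.05],[0,0,0]],[[0.008,-0.006,0.056],[0,0,0]],[[0.008,-0.006,0.061],[0,0,0]],[[0.008,-0.006,0.066],[0,0,0]],[[0.008,-0.006,0.07],[0,0,0]],[[0.008,-0.006,0.074],[0,0,0]],[[0.008,-0.006,0.076],[0,0,0]],[[0.008,-0.006,0.076],[0,0,0]]]'
python3 - <<'E'
from h import *
to(F(-.066,0,.017),F(0,.097,.06))
E
```

```text
t: 3.25
tool_pos: [0.4999, 0.0454, 0.0181]
tcp_rot: [0.0, 0.992, -0.123, 0.0]
force: [-1.0, 0.5, 0.6]
finger_gap: -0.001
grip_force: 0.0
t 3.25 pos [0.4999 0.0454 0.0181] f [-1.   0.5  0.6]
 x-axis yaw -0.247
[0.5005 0.0531 0.017 ] -> [-0.0013, -0.0076, 0.0011]
[0.5882 0.1311 0.06  ] -> [0.0647, -0.1046, -0.0419]
```

```bash
python3 -m jog '[[[0,0,-0.03],[0,0,0]],[[0,0,-0.05],[0,0,0]],[[0.02,-0.03,-0.055],[0,0,0]],[[0.04,-0.06,-0.055],[0,0,0]],[[0.055,-0.085,-0.055],[0,0,0]],[[0.065,-0.105,-0.055],[0,0,0]],[[0.065,-0.105,-0.055],[0,0,0]],[[0.065,-0.105,-0.055],[0,0,0]],[[0.065,-0.105,-0.055],[0,0,0]],[[0.065,-0.105,-0.055],[0,0,0]]]'
python3 - <<'E'
from h import *
img=optics.camera("top")
cv2.imwrite("pics/t1.png",cv2.resize(img[110:240,190:400],None,fx=3.5,fy=3.5))
to(F(0,.097,.017))
E
```

```text
t: 4.08
tool_pos: [0.5875, 0.1301, 0.0726]
tcp_rot: [0.001, 0.992, -0.123, -0.001]
force: [-0.7, -0.6, 0.1]
finger_gap: -0.003
grip_force: 0.0
t 4.13 pos [0.5877 0.1302 0.0727] f [ 0.9  0.5 -0.8]
 x-axis yaw -0.247
[0.5882 0.1311 0.017 ] -> [0.0003, -0.0011, 0.0557]
```

View pics/t1.png

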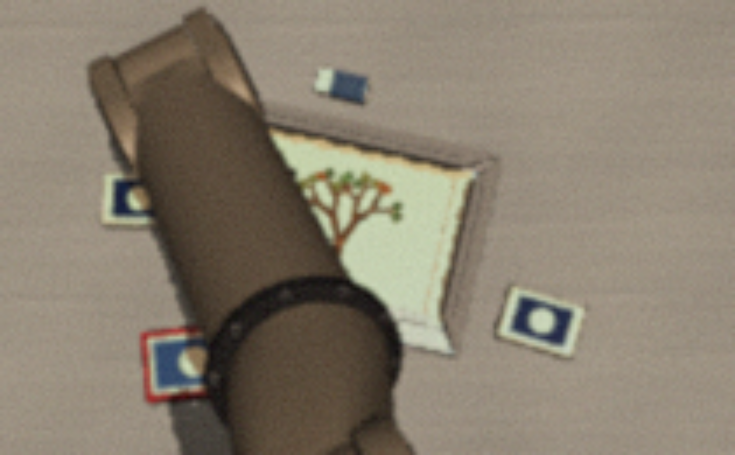

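The near rail shows as a flat, full-width band at (430,330), so it is shut. The frame hasn't moved. Next I press the left rail.

```bash
python3 -m jog '[[[0,-0.001,0.02],[0,0,0]],[[0,-0.001,0.03],[0,0,0]],[[0,-0.001,0.036],[0,0,0]],[[0,-0.001,0.041],[0,0,0]],[[0,-0.001,0.046],[0,0,0]],[[0,-0.001,0.05],[0,0,0]],[[0,-0.001,0.054],[0,0,0]],[[0,-0.001,0.056],[0,0,0]],[[0,-0.001,0.056],[0,0,0]],[[0,-0.001,0.056],[0,0,0]]]'
python3 - <<'E'
from h import *
to(F(0,.097,.017),F(.066,0,.017))
E
```

```text
t: 4.97
tool_pos: [0.5889, 0.1332, 0.0169]
tcp_rot: [-0.0, 0.992, -0.123, 0.0]
force: [0.3, -0.1, 0.5]
finger_gap: 0.0
grip_force: 0.0
t 4.97 pos [0.5889 0.1332 0.0169] f [ 0.3 -0.1  0.5]
 x-axis yaw -0.246
[0.5882 0.1311 0.017 ] -> [-0.0002, 0.0022, -0.0001]
[0.6285 0.0209 0.017 ] -> [0.0657, 0.0993, -0.0002]
```

```bash
python3 -m jog '[[[0,0,-0.03],[0,0,0]],[[0,0,-0.05],[0,0,0]],[[0.02,0.03,-0.055],[0,0,0]],[[0.04,0.06,-0.055],[0,0,0]],[[0.055,0.085,-0.055],[0,0,0]],[[0.066,0.099,-0.055],[0,0,0]],[[0.066,0.099,-0.055],[0,0,0]],[[0.066,0.099,-0.055],[0,0,0]],[[0.066,0.099,-0.055],[0,0,0]],[[0.066,0.099,-0.055],[0,0,0]]]' && python3 -m jog '[[[0,0,0.02],[0,0,0]],[[0,0,0.03],[0,0,0]],[[0,0,0.036],[0,0,0]],[[0,0,0.041],[0,0,0]],[[0,0,0.046],[0,0,0]],[[0,0,0.05],[0,0,0]],[[0,0,0.054],[0,0,0]],[[0,0,0.055],[0,0,0]],[[0,0,0.055],[0,0,0]],[[0,0,0.055],[0,0,0]]]'
python3 - <<'E'
from h import *
to(F(.066,0,.017),F(0,-.097,.017))
E
```

```text
t: 5.8
tool_pos: [0.6284, 0.0227, 0.072]
tcp_rot: [-0.001, 0.993, -0.121, -0.0]
force: [-0.2, 0.4, -0.4]
finger_gap: 0.001
grip_force: 0.0
t: 6.63
tool_pos: [0.6292, 0.0208, 0.0171]
tcp_rot: [-0.0, 0.992, -0.123, 0.0]
force: [0.7, -0.6, -0.6]
finger_gap: 0.001
grip_force: 0.0
t 6.63 pos [0.6292 0.0208 0.0171] f [ 0.7 -0.6 -0.6]
 x-axis yaw -0.246
[0.6285 0.0209 0.017 ] -> [-0.0007, 0.0001, 0.0001]
[ 0.5408 -0.0571  0.017 ] -> [-0.0668, 0.097, -0.0]
```

```bash
python3 -m jog '[[[0,0,-0.03],[0,0,0]],[[0,0,-0.05],[0,0,0]],[[-0.02,0.03,-0.055],[0,0,0]],[[-0.04,0.06,-0.055],[0,0,0]],[[-0.055,0.085,-0.055],[0,0,0]],[[-0.067,0.097,-0.055],[0,0,0]],[[-0.067,0.097,-0.055],[0,0,0]],[[-0.067,0.097,-0.055],[0,0,0]],[[-0.067,0.097,-0.055],[0,0,0]],[[-0.067,0.097,-0.055],[0,0,0]]]' && python3 -m jog '[[[0,0,0.02],[0,0,0]],[[0,0,0.03],[0,0,0]],[[0,0,0.036],[0,0,0]],[[0,0,0.041],[0,0,0]],[[0,0,0.046],[0,0,0]],[[0,0,0.05],[0,0,0]],[[0,0,0.054],[0,0,0]],[[0,0,0.055],[0,0,0]],[[0,0,0.055],[0,0,0]],[[0,0,0.055],[0,0,0]]]' && python3 -m jog '[[[0,0,-0.03],[0,0,0]],[[0,0,-0.06],[0,0,0]],[[0,0.03,-0.1],[0,0,0]],[[0,0.07,-0.12],[0,0,0]],[[0,0.1,-0.14],[0,0,0]],[[0,0.14,-0.15],[0,0,0]],[[0,0.18,-0.15],[0,0,0]],[[0,0.22,-0.15],[0,0,0]],[[0,0.25,-0.15],[0,0,0]],[[0,0.25,-0.15],[0,0,0]]]'
python3 - <<'E'
from h import *
a=optics.camera("top")[115:230,200:380]; b=optics.camera("scene")[170:285,260:440]
cv2.imwrite("pics/t2.png",cv2.resize(np.vstack([a,b]),None,fx=2.6,fy=2.6,interpolation=cv2.INTER_CUBIC))
o=cut_out("top","frame")[0];print(rect("top",o["region"],.011))
E
```

```text
t: 7.47
tool_pos: [0.5416, -0.0562, 0.0723]
tcp_rot: [-0.0, 0.993, -0.122, 0.001]
force: [-0.9, -0.3, -0.1]
finger_gap: -0.001
grip_force: 0.0
t: 8.3
tool_pos: [0.5432, -0.0517, 0.0184]
tcp_rot: [-0.003, 0.993, -0.12, 0.002]
force: [0.5, 11.1, 6.6]
finger_gap: 0.002
grip_force: 9.0
t: 9.13
tool_pos: [0.476, -0.3081, 0.1672]
tcp_rot: [0.002, 0.992, -0.128, -0.0]
force: [0.6, 0.5, 0.3]
finger_gap: 0.001
grip_force: 0.0
((568.9415283203125, 31.821556091308594), (247.59542846679688, 185.38699340820312), 75.82528686523438)
```

View pics/t2.png

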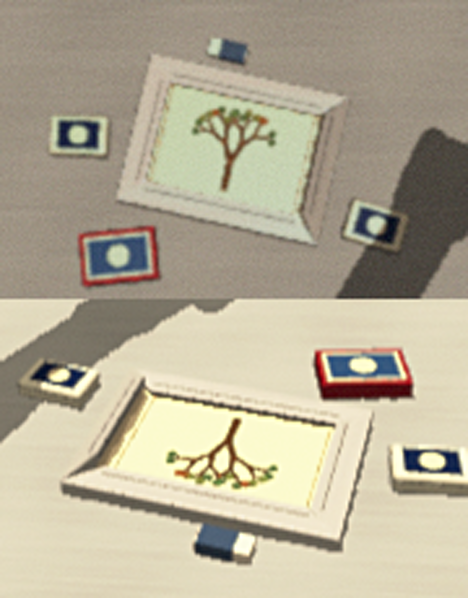

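Near, left and far are shut. The right rail at (325,170) is still raised: the tip slipped inside its edge. The frame has moved about 7 mm, within the limit. I'll press again farther outward, using the new pose.

```bash
sed -i 's/^C=.*; yaw/C=np.array([.569,.032]); yaw/' h.py; python3 -c "
from h import *
to(F(0,-.101,.07))"
```

```text
t 9.28 pos [ 0.4795 -0.2992  0.1668] f [ 0.2  0.9 -0.3]
 x-axis yaw -0.246
[ 0.5443 -0.0659  0.07  ] -> [0.006, -0.242, 0.097]
```

```bash
python3 -m jog '[[[0,-0.035,0],[0,0,0]],[[0,-0.07,0],[0,0,0]],[[0.002,-0.105,0],[0,0,0]],[[0.004,-0.14,0],[0,0,0]],[[0.006,-0.175,0.02],[0,0,0]],[[0.006,-0.21,0.05],[0,0,0]],[[0.006,-0.242,0.08],[0,0,0]],[[0.006,-0.242,0.097],[0,0,0]],[[0.006,-0.242,0.097],[0,0,0]],[[0.006,-0.242,0.097],[0,0,0]]]';python3 -c "
from h import *
to(F(0,-.101,.017))"
```

```text
t: 10.12
tool_pos: [0.5431, -0.0647, 0.0693]
tcp_rot: [-0.0, 0.993, -0.121, -0.001]
force: [0.3, -0.6, 0.8]
finger_gap: -0.003
grip_force: 0.0
t 10.12 pos [ 0.5431 -0.0647  0.0693] f [ 0.3 -0.6  0.8]
 x-axis yaw -0.243
[ 0.5443 -0.0659  0.017 ] -> [0.0016, 0.0009, 0.0523]
```

```bash
python3 -m jog '[[[0.001,0.001,0.02],[0,0,0]],[[0.001,0.001,0.028],[0,0,0]],[[0.001,0.001,0.034],[0,0,0]],[[0.001,0.001,0.039],[0,0,0]],[[0.001,0.001,0.043],[0,0,0]],[[0.001,0.001,0.047],[0,0,0]],[[0.001,0.001,0.05],[0,0,0]],[[0.001,0.001,0.053],[0,0,0]],[[0.001,0.001,0.054],[0,0,0]],[[0.001,0.001,0.054],[0,0,0]]]';python3 -c "
from h import *
to(F(0,-.101,.017))" && python3 -m jog '[[[0,0,-0.03],[0,0,0]],[[0,0,-0.06],[0,0,0]],[[0,0.03,-0.1],[0,0,0]],[[0,0.07,-0.12],[0,0,0]],[[0,0.1,-0.14],[0,0,0]],[[0,0.14,-0.15],[0,0,0]],[[0,0.18,-0.15],[0,0,0]],[[0,0.22,-0.15],[0,0,0]],[[0,0.25,-0.15],[0,0,0]],[[0,0.25,-0.15],[0,0,0]]]'
python3 - <<'E'
from h import *
a=optics.camera("top")[115:230,200:380]; b=optics.camera("scene")[170:285,260:440]
cv2.imwrite("pics/t3.png",cv2.resize(np.vstack([a,b]),None,fx=2.6,fy=2.6,interpolation=cv2.INTER_CUBIC))
o=cut_out("top","frame")[0];print(rect("top",o["region"],.011))
for n in("tin_b","eraser","card_pack"):
    for o in cut_out("top",n)[:2]:print(n,o["conf"],rect("top",o["region"],.018)[0])
E
```

```text
t: 10.95
tool_pos: [0.5444, -0.0683, 0.0157]
tcp_rot: [0.0, 0.992, -0.123, -0.0]
force: [0.4, -0.2, -0.0]
finger_gap: 0.002
grip_force: 0.0
t 10.95 pos [ 0.5444 -0.0683  0.0157] f [ 0.4 -0.2 -0. ]
 x-axis yaw -0.247
[ 0.5443 -0.0659  0.017 ] -> [-0.0006, -0.0023, -0.0013]
t: 11.78
tool_pos: [0.4797, -0.3191, 0.1661]
tcp_rot: [0.002, 0.992, -0.129, -0.0]
force: [0.0, -0.7, -0.6]
finger_gap: -0.0
grip_force: 0.0
((570.7492065429688, 32.510650634765625), (254.16766357421875, 191.52798461914062), 76.37165069580078)
tin_b 0.53 (472.7558898925781, -137.7587432861328)
eraser 0.62 (688.6788330078125, 37.772613525390625)
card_pack 0.87 (440.1200256347656, 168.3056640625)
```

View pics/t3.png

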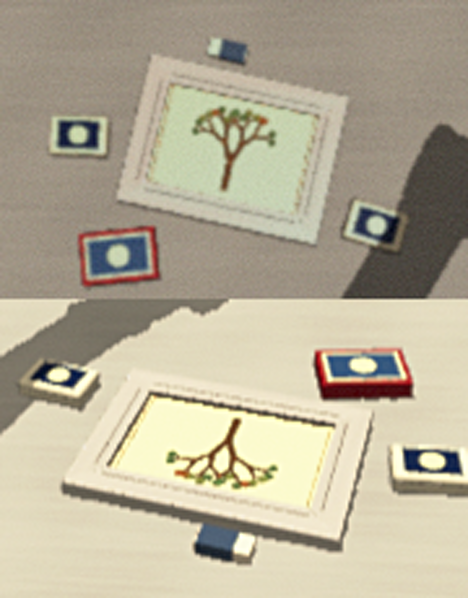

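All four rails are flat with closed mitres: the right rail at (325,170) in the top view and (105,435) in the scene view is now shut. The other things nearby haven't moved, so I'm handing in.

```bash
python3 -c "
from plant import sign_off
print(sign_off())"
```

```text
the job is handed in; nothing more can be done
None
```

All four rails are pressed shut and look flat in both the top and scene views; the frame slid about 8 mm, the other things show no visible movement, and the job was handed in after about 12 s (no verdict was returned).

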